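Change over the tube-cap drawers

ROBOT

A 6-joint arm with a two-finger parallel gripper is mounted at the origin on the work surface. World frame = base frame: x ahead of the robot, y to its left, z up, the work surface at z = 0. Lengths are in m, angles in rad, forces in N, time in s.
With the tool pointing down it reaches from about 0.35 to 0.975 m from the base axis. Payload 4.9 kg.
Tool frame: the origin (TCP) lies at the very end of the fingers, on their centre line; the grasp point (between the pads) lies 19 mm behind it (ctrl.tcp_to_grasp is the z of the grasp point in the tool frame, in m); z points along the fingers, y is the line along which they close (so a half turn about z gives the same grasp; the last joint's range is limited). The gripper opens to 85 mm and grips with 20 to 120 N. Pads are 22 mm wide; open, the fingers measure 114 mm over their backs; the gripper's body (76 mm by 85 mm) begins 54 mm behind the grasp point. The pads swing forward as they close: fully open they stand 13 mm farther back than shut.
Start: joints at [-1.276, 0.053, 1.613, -0, 1.476, -0.119], TCP at [0.251, -0.572, 0.196] pointing down, gripper open.
Joint ranges: [-3.01, 3.01], [-1.01, 2.22], [0.06, 2.58], [-1.02, 4.17], [0.09, 2.62], [-3.14, 3.14]. Speed limits (rad/s): [2.57, 2.57, 3.14, 3.14, 3.14, 3.14].

INTERFACE

Orientations are given as a rotation vector (axis times angle).
In Python, from station import ctrl, eyes, job, nets gives the robot as it stands. The module is installed in compiled form; this text tells all that it offers.
- The arm moves only by the tool jog_arm, never from a script. Its argument "commands" is one flat list of numbers, 7 for each row, row after row: the shift along the tool's x, y, z each as a share of 0.06 m, from -1 to 1, then the turn, a rotation vector about the tool's x, y, z each as a share of 0.1 rad, from -1 to 1, then the finger opening in mm, from 0 to 85.4. In form: [x, y, z, ax, ay, az, grip, x, y, z, ax, ay, az, grip, ...]. A call has 1 to 20 rows; each row shifts and turns the commanded pose from where the row before left it, along the tool's axes as they then stand; what a row does not reach is not made up. A row lasts 1/8 s, in which the tool goes at most 62.5 mm and 10.7 degrees, less where a joint would pass 70% of its speed; a pose out of reach is approached as far as the arm can. A call with a number of a shift or a turn outside -1 to 1 is refused whole. A call with a gripper value outside its range is refused whole. The fingers move at their own pace and stop on an object; "newtons" is the grip in N (left out, the last holds). Time passes only in rows, so rows that do not move let the fingers close. It gives the time, the measured TCP pose, the force, the opening and the grip force at its end, in the units of the state.
- ctrl.get_obs(): the state, without advancing time (a new reading comes with each control period).
- eyes.get_image(name): name is "side" or "top" or "wrist"; returns a dict with "image" (400x640x3 uint8, red, green, blue), "z_map" (400x640 float32, m along the optical axis (not along the pixel's ray), 0 where there is no reading), "K" (3x3 intrinsics, pixels), "dist_coeffs" ([k1, k2, p1, p2, k3] as OpenCV has them; the pictures are not rectified), "cam_to_world" (4x4, takes a point from camera to world coordinates). Camera axes: x right, y up, looking along -z (the intrinsics and any distortion apply to the point x, -y, -z); pixel columns grow to the right and rows downward; lengths in m; the calibration is good to about 2 mm. A picture is of the moment at which its call begins.
- job.finish_job(): hands the job in; it is judged then, once.
Trained networks look in the newest picture that a camera, given by its name, has taken for a name from the list of things; names that differ only in an ending like _2 or _b are one class to them, and where a whole thing is asked for, a point or a joint stands for the part that bears it (a point fixed in the world has none). Each returns a list of dicts, best first, with "p" (0 to 1); they miss things now and then, are a little off and sometimes report something else, mostly with a low value. They report only what shows in the picture. A call takes as long as a camera call.
- nets.silhouettes(camera, name): "mask" (400x640 bool, what is visible of it) and "bbox" ([left, top, right, bottom] in pixels, round what is visible of it).
The state is a dict: "t": time; "q": joint angles; "dq": joint speeds; "effort": joint torques, N m; "tool_pos": TCP position; "tool_rot": TCP orientation; "contact_force": force on the tool from outside, world axes, zero at the start; "wrist_torque": the same for the moment, N m; "opening": finger opening in m; "grip_force": force on a finger pad.
Only numpy, scipy, OpenCV 4.12 (cv2) and the standard library are available. Lean on these libraries where they do the work, as an engineer would, in place of code of your own. Each camera call takes 0.05 s, during which the arm holds its last target. There are 200 camera calls.

TASK

Change the blood-tube station over from orange caps to light-blue ones, using only pushes of the fingertips and never pinching a drawer front: first push the orange drawer fully shut, letting the little vial in it ride in upright and untouched; then reach in behind the front of the light-blue drawer, which stands ajar, and push it out until it is fully open. Leave the navy drawer and everything else as it is, and finish clear.

Things in the scene. Friction and masses are not known exactly. Their poses are not given: they have to be found in the camera images.
- orange_unit: white one-drawer housing with orange colour patch on its roof, 112 wide (its y), 200 deep (its x), 80 high, fixed on a 12 mm carrier plate. Origin: bottom centre of its front, 12 mm above the table; +x points from the front into the housing, -x is the way the drawer comes out, z up.
- orange_drawer (a joint): how far the orange drawer is pulled out, m: 0 = fully shut, 0.14 = fully open at its stop. It slides freely against about 2 N of friction and stays where it is left.
- orange_front (a point): middle of the top edge of the orange drawer's front, on its outer face, 78 above the table; axes as the housing. Front: plain upright panel, no handle, 108 wide, 62 high, 8 thick, when shut 8 proud of the housing. Behind it an open tray, 98 wide: side walls 24 and floor 56 below this point; clear bay to 80 back of this face, then a divider and tube caps, 36 or more below.
- sky_unit: white one-drawer housing with light (sky) blue colour patch on its roof, 112 wide (its y), 200 deep (its x), 80 high, fixed on a 12 mm carrier plate. Origin: bottom centre of its front, 12 mm above the table; +x points from the front into the housing, -x is the way the drawer comes out, z up.
- sky_drawer (a joint): how far the light (sky) blue drawer is pulled out, m: 0 = fully shut, 0.14 = fully open at its stop. It slides freely against about 2 N of friction and stays where it is left.
- sky_front (a point): middle of the top edge of the light (sky) blue drawer's front, on its outer face, 78 above the table; axes as the housing. Front: plain upright panel, no handle, 108 wide, 62 high, 8 thick, when shut 8 proud of the housing. Behind it an open tray, 98 wide: side walls 24 and floor 56 below this point; clear bay to 80 back of this face, then a divider and tube caps, 36 or more below.
- navy_unit: white one-drawer housing with dark navy blue colour patch on its roof, 112 wide (its y), 200 deep (its x), 80 high, fixed on a 12 mm carrier plate. Origin: bottom centre of its front, 12 mm above the table; +x points from the front into the housing, -x is the way the drawer comes out, z up.
- navy_drawer (a joint): how far the dark navy blue drawer is pulled out, m: 0 = fully shut, 0.14 = fully open at its stop. It slides freely against about 2 N of friction and stays where it is left.
- navy_front (a point): middle of the top edge of the dark navy blue drawer's front, on its outer face, 78 above the table; axes as the housing. Front: plain upright panel, no handle, 108 wide, 62 high, 8 thick, when shut 8 proud of the housing. Behind it an open tray, 98 wide: side walls 24 and floor 56 below this point; clear bay to 80 back of this face, then a divider and tube caps, 36 or more below.
- vial: loose amber glass vial with a white cap standing upright in the front bay of the orange drawer, 21 diameter, 34 high; origin at the centre of its underside.
- spare_vial: loose amber vial with a purple cap standing in the front bay of the navy drawer, 21 diameter, 34 high; bystander; origin at the centre of its underside.
- tube_rack: loose white tube rack, 120 x 190, 105 high with its capped blood tubes, on the robot's right; bystander; origin at the centre of its underside.
- sanitiser: loose clear bottle, 60 diameter, 130 high, on the robot's left; bystander; origin at the centre of its underside.
- cap_tray: loose white tray of light-blue caps, 100 x 140 x 25, on the robot's left; bystander; origin at the centre of its underside.
- beaker: loose clear plastic beaker, 60 diameter, 70 high, on the robot's right; bystander; origin at the centre of its underside.
- label_roll: loose roll of labels lying flat, 76 diameter, 30 high, in front of the drawers on the robot's left; bystander; origin at the centre of its underside.

How it is judged:
On the way, in this order (a step that is already met when the one before it is completed fails the run):
1. the orange drawer is fully shut (value of joint orange_drawer below 0.006 m), for 0.2 s.
2. the light-blue drawer is fully open (value of joint sky_drawer above 0.131 m), for 0.2 s.
At the end, for the whole second after the job is handed in: the orange drawer is shut to within 6 mm, the light-blue drawer is out to within 9 mm of its 140 mm stop, the navy drawer is within 12 mm of its start, and the vial stands upright (within 0.3 rad), at rest on the floor of the orange drawer's front bay (value of joint orange_drawer below 0.006 m and value of joint sky_drawer above 0.131 m and distance of navy_front from where it was at the start of the episode below 0.012 m and angle between vial's own z axis and vertical below 0.3 rad and x of vial in the frame of orange_front between 0.008 and 0.09 m and z of vial in the frame of orange_front below -0.045 m and linear speed of vial below 0.02 m/s); the robot touches nothing.
It fails at once if the vial in the orange drawer is touched, lifted or toppled (contact force between the fingers and vial above 0.5 N or z of vial in the frame of orange_front above -0.041 m or angle between vial's own z axis and vertical above 0.5 rad).
It fails at once if a drawer front is pinched (pressed by the fingers on its outer and inner face at once) ((contact force between the fingers and orange_drawer_c6 above 1.5 N and contact force between the fingers and orange_drawer_c7 above 1.5 N) or (contact force between the fingers and sky_drawer_c6 above 1.5 N and contact force between the fingers and sky_drawer_c7 above 1.5 N)).
It fails at once if the navy drawer is moved (distance of navy_front from where it was at the start of the episode above 0.012 m).
It fails at once if a bystander is lifted, carried or knocked (distance of any of spare_vial, tube_rack, sanitiser, cap_tray, beaker, label_roll from where it was at the start of the episode above 0.025 m or angle between any of spare_vial, tube_rack, sanitiser, cap_tray, beaker, label_roll's own z axis and vertical above 0.5 rad).
It also fails if it takes over 45 s, if anything falls off the work surface, if the arm or the gripper's body presses on something with over 40 N, if the wrist force passes 120 N, or if a joint passes its speed limit or range.

## Working session

There is one attempt and no reset: what is moved stays moved. The work goes in short steps, Python scripts to look and compute and a tool call to move; the robot and the scene stay as the last step left them, time stands still between calls to the robot, and variables do not carry over. Pictures are saved under pics/ and viewed, at most 10 in all, crops included, and the job is handed in when it is done.

Besides the shell and the picture viewer there is one more tool, called as name(argument=value, ...), one argument or row to a line, values as JSON. jog_arm: Moves the arm, as the interface text tells. Shift numbers are shares of 0.06 m and turn numbers shares of 0.1 rad, none past 1 either way. Its arguments: {"type":"object","properties":{"commands":{"type":"array","items":{"type":"number"}},"newtons":{"type":"number"}},"required":["commands"]}

```bash
mkdir -p pics
cat > h.py <<'E'
import numpy as np, cv2
from station import ctrl, eyes, job, nets
def world(d):
    h,w=d["z_map"].shape
    u,v=np.meshgrid(np.arange(w),np.arange(h))
    p=cv2.undistortPoints(np.stack([u,v],-1).reshape(-1,1,2).astype(np.float64),d["K"],d["dist_coeffs"]).reshape(h,w,2)
    z=d["z_map"]
    c=np.stack([p[...,0]*z,-p[...,1]*z,-z,np.ones_like(z)],-1)
    W=(c@d["cam_to_world"].T)[...,:3]; W[z==0]=np.nan
    return W
E
python3 - <<'E'
from h import *
for cam in ["top","side"]:
    d=eyes.get_image(cam); W=world(d); np.save(cam+".npy",W)
    cv2.imwrite(f"pics/{cam}0.png",d["image"][...,::-1])
    for n in ["orange_unit","orange_drawer","sky_unit","sky_drawer","navy_unit","navy_drawer","vial","spare_vial","tube_rack","sanitiser","cap_tray","beaker","label_roll"]:
        for r in nets.silhouettes(cam,n)[:2]:
            if r["p"]<.3: continue
            P=W[r["mask"]]; P=P[~np.isnan(P[:,0])]
            print(cam,n,round(r["p"],2),r["bbox"],np.percentile(P,2,axis=0).round(3),np.percentile(P,98,axis=0).round(3))
o=ctrl.get_obs();print(o["t"],o["tool_pos"],o["tool_rot"])
E
```

```text
top orange_unit 0.91 [300.2, 118.4, 348.4, 210.7] [ 0.506 -0.074  0.016] [0.796 0.049 0.099]
top orange_unit 0.72 [258.9, 109.6, 298.9, 208.5] [0.51  0.075 0.017] [0.816 0.201 0.099]
top orange_drawer 0.72 [303.9, 178.1, 333.0, 207.3] [ 0.498 -0.044 -0.001] [0.609 0.059 0.079]
top sky_unit 0.95 [345.1, 119.9, 386.4, 217.2] [ 0.483 -0.221  0.016] [ 0.772 -0.1    0.098]
top sky_drawer 0.69 [346.3, 178.1, 380.9, 215.4] [ 0.475 -0.194  0.014] [ 0.586 -0.093  0.08 ]
top navy_unit 0.6 [254.6, 107.1, 303.2, 213.5] [0.506 0.073 0.017] [0.818 0.202 0.099]
top navy_drawer 0.9 [259.3, 170.7, 291.1, 212.4] [0.498 0.105 0.012] [0.63  0.208 0.082]
top vial 0.46 [256.4, 106.8, 302.3, 209.7] [0.506 0.074 0.017] [0.817 0.202 0.099]
top tube_rack 0.97 [391.6, 200.5, 460.3, 259.9] [ 0.339 -0.451 -0.001] [ 0.5   -0.257  0.107]
top sanitiser 0.58 [191.0, 150.0, 212.6, 168.3] [0.637 0.367 0.021] [0.69  0.418 0.135]
top cap_tray 0.74 [167.1, 216.6, 219.0, 253.8] [ 0.368  0.369 -0.003] [0.467 0.512 0.031]
top cap_tray 0.6 [257.6, 108.3, 303.4, 211.4] [0.505 0.073 0.017] [0.818 0.202 0.099]
top beaker 0.7 [4
[... 1294 characters left out ...]
 [372.2, 96.7, 423.9, 165.9] [ 0.338 -0.5   -0.   ] [ 0.508 -0.254  0.107]
side tube_rack 0.57 [245.5, 214.2, 316.2, 277.2] [0.5   0.099 0.018] [0.65  0.211 0.079]
side sanitiser 0.72 [170.8, 288.5, 207.8, 332.6] [0.638 0.375 0.005] [0.687 0.426 0.132]
side cap_tray 0.62 [255.7, 342.6, 324.8, 397.4] [0.369 0.369 0.001] [0.468 0.481 0.027]
side beaker 0.74 [344.6, 102.1, 362.1, 133.1] [ 0.555 -0.416  0.004] [ 0.605 -0.359  0.072]
side label_roll 0.7 [340.4, 289.7, 373.0, 324.4] [0.316 0.193 0.003] [0.386 0.264 0.034]
side label_roll 0.46 [244.4, 214.2, 315.1, 279.4] [0.5   0.099 0.019] [0.65  0.211 0.079]
1.4 [ 0.25130858 -0.57224423  0.19621761] [3.07458333e+00 6.45348863e-01 3.44880755e-05]
```

View pics/top0.png

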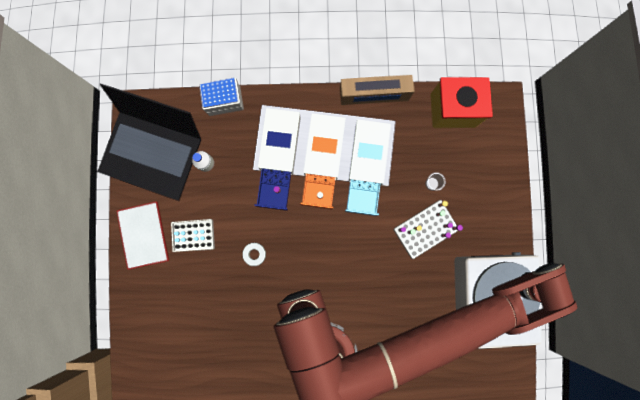

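View pics/side0.png

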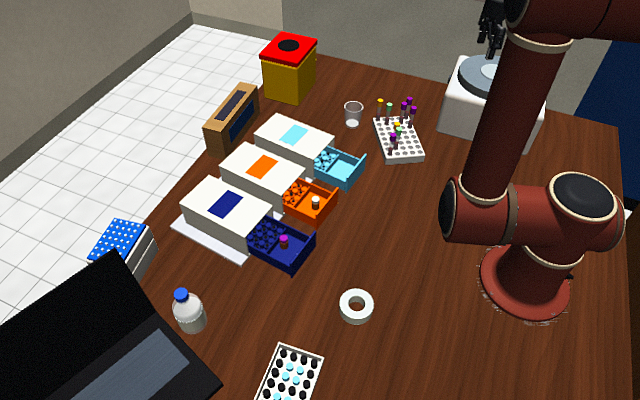

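The two views agree: navy, orange and sky sit left to right, at about (275,190), (320,190) and (365,195) in the top view. All three drawers are partly out, with the white-capped vial in the orange one at (320,195). Next I fit the housing frames and front edges.

Run:
```python
from h import *
T=np.load("top.npy");S=np.load("side.npy")
for nm,W in (("top",T),("side",S)):
    z=W[...,2]
    roof=((z>.086)&(z<.1)&(W[...,0]>.56)&(W[...,0]<.85)&(abs(W[...,1])<.26)).astype(np.uint8)
    n,L,st,_=cv2.connectedComponentsWithStats(roof)
    for i in range(1,n):
        if st[i,4]<300: continue
        P=W[L==i]; r=cv2.minAreaRect((P[:,:2]*1000).astype(np.float32))
        print(nm,"roof",np.round(r[0],1),np.round(r[1],1),round(r[2],2),P[:,2].mean().round(4))
        a=np.deg2rad(r[2]); 
        while a>np.pi/4:a-=np.pi/2
        while a<-np.pi/4:a+=np.pi/2
        c=np.array(r[0])/1000; R=np.array([[np.cos(a),np.sin(a)],[-np.sin(a),np.cos(a)]])
        Q=W.reshape(-1,3); q=(Q[:,:2]-c)@R.T+[.1,0]
        m=(Q[:,2]>.071)&(Q[:,2]<.083)&(q[:,0]<-.03)&(q[:,0]>-.2)&(abs(q[:,1])<.062)
        f=q[m]; print("   yaw",a.round(4),"front x",np.percentile(f[:,0],[2,10,50,90,98]).round(4),"y",np.percentile(f[:,1],[1,99]).round(4),m.sum(), "zmean",Q[m,2].mean().round(4))
        # line through front top points
        l=cv2.fitLine((Q[m][:,:2]).astype(np.float32),cv2.DIST_HUBER,0,.01,.01).ravel(); print("   front dir yaw",np.arctan2(-l[0]*np.sign(l[1]),abs(l[1])).round(4),"mean",Q[m][:,:2].mean(0).round(4))
```

```text
top roof [724.4 133. ] [113.5 202.9] 81.75 0.0924
   yaw -0.1439 front x [-0.126  -0.1255 -0.123  -0.1203 -0.1187] y [-0.0526  0.0518] 54 zmean 0.0772
   front dir yaw -0.1353 mean [0.5033 0.1616]
top roof [702.4 -17.8] [112. 202.] 81.07 0.0925
   yaw -0.1559 front x [-0.1023 -0.1021 -0.0994 -0.0959 -0.0951] y [-0.0504  0.049 ] 49 zmean 0.0759
   front dir yaw -0.1539 mean [0.5056 0.0129]
top roof [ 678.4 -168.2] [112.8 203. ] 80.81 0.0922
   yaw -0.1603 front x [-0.1044 -0.1041 -0.102  -0.0996 -0.0986] y [-0.053   0.0499] 47 zmean 0.0765
   front dir yaw -0.16 mean [ 0.4781 -0.1418]
side roof [ 681.1 -167.4] [119.5 201.9] 80.52 0.0925
   yaw -0.1654 front x [-0.1034 -0.1028 -0.1015 -0.0982 -0.0969] y [-0.0534  0.0524] 83 zmean 0.0766
   front dir yaw -0.1523 mean [ 0.4835 -0.1315]
side roof [704.9 -18.5] [117.  202.6] 81.82 0.0924
   yaw -0.1427 front x [-0.1013 -0.1007 -0.0989 -0.0964 -0.0954] y [-0.0478  0.0578] 99 zmean 0.0767
   front dir yaw -0.1596 mean [0.5091 0.0158]
side roof [726.8 132.2] [114.3 204.6] 82.22 0.0926
   yaw -0.1359 front x [-0.1252 -0.1246 -0.1233 -0.1205 -0.1188] y [-0.0493  0.0542] 128 zmean 0.0772
   front dir yaw -0.1256 mean [0.5068 0.1679]
```

jog_arm(
  commands=[0,0,0,0,0,0.95,0,0,0,0,0,0,0.95,0,0,0,0,0,0,0.95,0,0,0,0,0,0,0.95,0,0,0,0,0,0,0.95,0,0,0,0,0,0,0.95,0,0.145,-0.858,0,0,0,0,0,0.145,-0.858,0,0,0,0,0,0.145,-0.858,0,0,0,0,0,0.145,-0.858,0,0,0,0,0,0.145,-0.858,0,0,0,0,0,0.145,-0.858,0,0,0,0,0,0.145,-0.858,0,0,0,0,0,0.145,-0.858,0,0,0,0,0,0.145,-0.858,0,0,0,0,0,0.145,-0.858,0,0,0,0,0,0.145,-0.858,0,0,0,0,0,0.145,-0.858,0,0,0,0,0],
)

```text
t: 3.65
tool_pos: [0.4509, 0.0235, 0.1966]
tool_rot: [3.132, -0.245, 0.002]
contact_force: [0.8, 0.2, -0.6]
opening: -0.0001
grip_force: 0.0
```

jog_arm(
  commands=[0,0,0.5,0,0,0,0,0,0,0.5,0,0,0,0,0,0,0.5,0,0,0,0,0,0,0.5,0,0,0,0,0,0,0.5,0,0,0,0,0.1,0,0,0,0,0,0,0.1,0,0,0,0,0,0,0.1,0,0,0,0,0,0,0.1,0,0,0,0,0,0,0.1,0,0,0,0,0,0],
)

```text
t: 4.9
tool_pos: [0.4811, 0.017, 0.0468]
tool_rot: [3.132, -0.245, 0.002]
contact_force: [0.5, -0.3, -0.1]
opening: -0.0002
grip_force: 0.0
```

Run:
```python
from h import *
d=eyes.get_image("side"); cv2.imwrite("pics/side1.png",cv2.resize(d["image"][90:290,180:460,::-1],None,fx=2.8,fy=2.8))
print(ctrl.get_obs()["tool_pos"],ctrl.get_obs()["contact_force"])
```

```text
[0.48156067 0.01684182 0.0468204 ] [-0.87358638 -0.16593453  1.20291129]
```

View pics/side1.png

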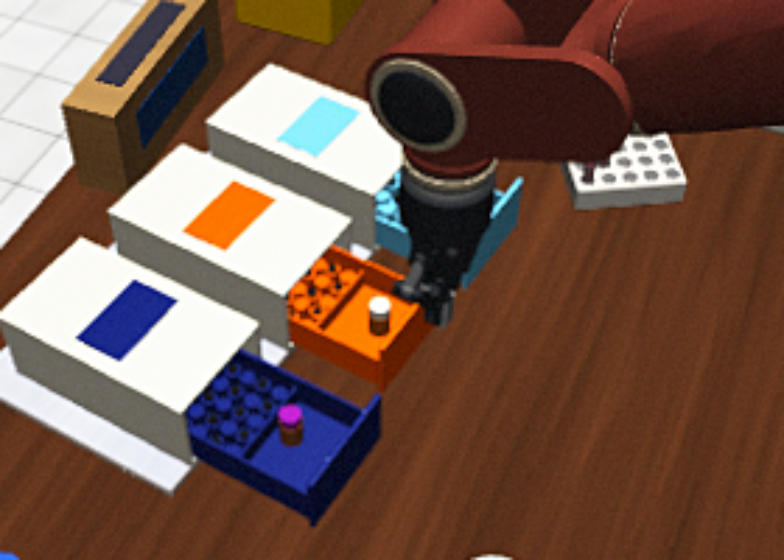

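jog_arm(
  commands=[0.05,0,0,0,0,0,0,0.05,0,0,0,0,0,0,0.05,0,0,0,0,0,0,0.05,0,0,0,0,0,0,0.05,0,0,0,0,0,0,0.05,0,0,0,0,0,0,0.05,0,0,0,0,0,0,0.05,0,0,0,0,0,0,0.07,0,0,0,0,0,0,0.07,0,0,0,0,0,0,0.07,0,0,0,0,0,0,0.07,0,0,0,0,0,0,0.07,0,0,0,0,0,0,0.07,0,0,0,0,0,0,0.07,0,0,0,0,0,0,0.07,0,0,0,0,0,0],
)

```text
t: 6.95
tool_pos: [0.5373, 0.0081, 0.0462]
tool_rot: [-3.132, 0.245, 0.0]
contact_force: [-0.5, 0.4, 0.7]
opening: 0.0003
grip_force: 0.0
```

jog_arm(
  commands=[0.07,0,0,0,0,0,0,0.07,0,0,0,0,0,0,0.07,0,0,0,0,0,0,0.07,0,0,0,0,0,0,0.07,0,0,0,0,0,0,0.07,0,0,0,0,0,0,0.05,0,0,0,0,0,0,0.05,0,0,0,0,0,0],
)

```text
t: 7.95
tool_pos: [0.5681, 0.0033, 0.0462]
tool_rot: [-3.132, 0.245, 0.0]
contact_force: [0.9, 0.3, 0.8]
opening: -0.0002
grip_force: 0.0
```

Run:
```python
from h import *
d=eyes.get_image("side"); cv2.imwrite("pics/side2.png",cv2.resize(d["image"][90:290,180:460,::-1],None,fx=2.8,fy=2.8))
for i in range(3): eyes.get_image("side"); print(ctrl.get_obs()["tool_pos"],ctrl.get_obs()["contact_force"])
```

```text
[0.56814906 0.00322728 0.04624437] [-0.08938532  0.60345972 -0.18617074]
[0.56798986 0.00326923 0.0462142 ] [-0.06532341 -0.47104209  0.14596569]
[0.56785686 0.00330994 0.04615855] [-0.06522219 -0.43459917  0.48994387]
```

View pics/side2.png

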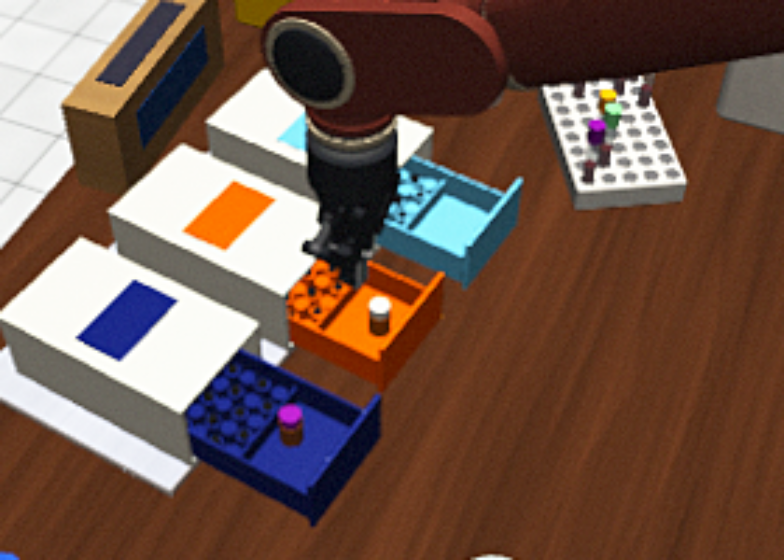

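The orange drawer hasn't moved: its front is still at (430,310), and the fingertips at (355,280) are behind it. The tips must be higher than I assumed, so I'm measuring where they really are.

Run:
```python
from h import *
o=ctrl.get_obs(); p=o["tool_pos"]; print(p,o["q"],o["tool_rot"],o["opening"],ctrl.tcp_to_grasp)
for cam in ("side","top"):
    d=eyes.get_image(cam); W=world(d)
    M=np.linalg.inv(d["cam_to_world"]); 
    c=M[:3,:3]@p+M[:3,3]; uv=cv2.projectPoints(np.array([[c[0],-c[1],-c[2]]]),np.zeros(3),np.zeros(3),d["K"],d["dist_coeffs"])[0].ravel()
    print(cam,"TCP projects",uv.round(1))
    im=d["image"].astype(int); dark=(im.max(2)<70)&(np.hypot(W[...,0]-p[0],W[...,1]-p[1])<.07)&(W[...,2]>.03)
    P=W[dark]; print(dark.sum(),"lowest dark pts"); 
    ii=np.argsort(P[:,2])[:12]; vv=np.argwhere(dark)[ii]
    for a,b in zip(vv,P[ii]): print(a[::-1],b.round(3),im[a[0],a[1]])
    if cam=="side": cv2.imwrite("pics/side3.png",cv2.resize(d["image"][140:220,260:360,::-1],None,fx=7,fy=7,interpolation=cv2.INTER_NEAREST))
```

```text
[0.56785686 0.00330994 0.04615855] [-1.25222893e-01  5.88762965e-02  1.86910198e+00  2.37612634e-05
  1.21374105e+00  1.60171492e+00] [-3.13199430e+00  2.45028198e-01  1.97106976e-04] 0.00011137532601919875 -0.0187
side TCP projects [306.5 199.5]
2577 lowest dark pts
[318 207] [0.536 0.002 0.03 ] [45 26  8]
[313 208] [0.546 0.011 0.031] [59 25  2]
[295 206] [0.591 0.025 0.033] [68 18  0]
[317 208] [0.536 0.009 0.033] [62 26  2]
[312 207] [0.549 0.012 0.035] [67 23  0]
[312 206] [0.55  0.01  0.036] [51 23  8]
[300 192] [ 0.597 -0.021  0.038] [ 0 13 36]
[291 195] [ 0.615 -0.002  0.038] [59 22 17]
[290 187] [ 0.629 -0.027  0.038] [ 0  0 17]
[292 201] [0.603 0.016 0.038] [54 31 26]
[318 206] [0.534 0.006 0.038] [50 21  5]
[291 194] [ 0.616 -0.005  0.039] [ 0  8 23]
top TCP projects [319.  187.1]
108 lowest dark pts
[313 192] [0.532 0.021 0.245] [69 46 39]
[316 193] [0.529 0.012 0.245] [68 43 31]
[317 193] [0.528 0.009 0.248] [60 56 51]
[314 192] [0.531 0.018 0.251] [62 50 50]
[322 192] [ 0.531 -0.006  0.253] [64 61 59]
[312 191] [0.534 0.023 0.255] [50 41 40]
[316 192] [0.531 0.012 0.255] [45 43 42]
[321 192] [ 0.53  -0.003  0.256] [59 59 58]
[315 192] [0.531 0.015 0.257] [56 50 50]
[313 191] [0.532 0.02  0.269] [47 43 42]
[317 192] [0.529 0.009 0.271] [56 51 48]
[311 190] [0.535 0.026 0.271] [52 44 42]
```

View pics/side3.png

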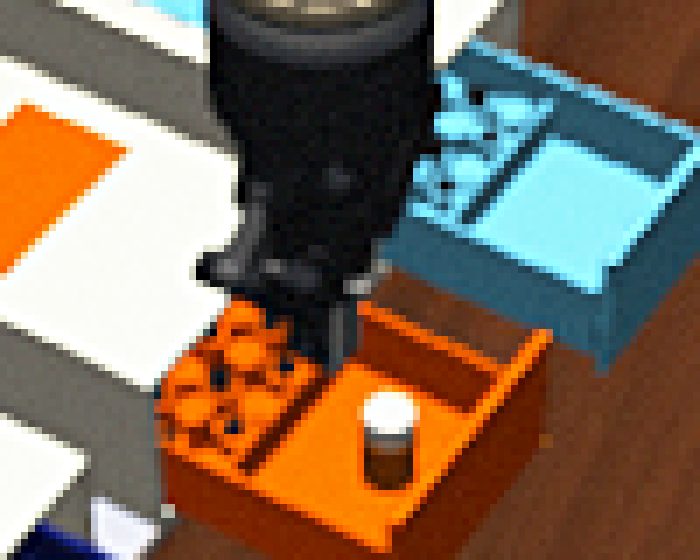

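Run:
```python
from h import *
p=ctrl.get_obs()["tool_pos"]
d=eyes.get_image("side"); W=world(d); M=np.linalg.inv(d["cam_to_world"])
print("cam",d["cam_to_world"][:3,3].round(3))
for z in (.046,.06,.08,.1):
    c=M[:3,:3]@np.array([p[0],p[1],z])+M[:3,3]; print(z,cv2.projectPoints(np.array([[c[0],-c[1],-c[2]]]),np.zeros(3),np.zeros(3),d["K"],d["dist_coeffs"])[0].ravel().round(1))
for v in range(180,196,1):
    print(v,[(u,*W[v,u].round(3)) for u in (304,307,310)],d["image"][v,307])
d=eyes.get_image("wrist"); cv2.imwrite("pics/wrist.png",d["image"][...,::-1])
```

```text
cam [0.26  0.695 0.903]
0.046 [306.5 199.6]
0.06 [306.5 196. ]
0.08 [306.4 190.7]
0.1 [306.4 185.3]
180 [(304, np.float64(0.567), np.float64(0.02), np.float64(0.135)), (307, np.float64(0.56), np.float64(0.017), np.float64(0.135)), (310, np.float64(0.557), np.float64(0.006), np.float64(0.126))] [13 16 17]
181 [(304, np.float64(0.564), np.float64(0.025), np.float64(0.138)), (307, np.float64(0.56), np.float64(0.016), np.float64(0.131)), (310, np.float64(0.558), np.float64(0.003), np.float64(0.119))] [13 14 18]
182 [(304, np.float64(0.565), np.float64(0.024), np.float64(0.133)), (307, np.float64(0.559), np.float64(0.019), np.float64(0.131)), (310, np.float64(0.558), np.float64(0.002), np.float64(0.115))] [10  8 14]
183 [(304, np.float64(0.561), np.float64(0.032), np.float64(0.139)), (307, np.float64(0.559), np.float64(0.019), np.float64(0.127)), (310, np.float64(0.558), np.float64(0.003), np.float64(0.112))] [18 21 19]
184 [(304, np.float64(0.562), np.float64(0.03), np.float64(0.133)), (307, np.float64(0.559), np.float64(0.019), np.float64(0.124)), (310, np.float64(0.558), np.float64(0.0
[... 1631 characters left out ...]
oat64(0.578), np.float64(-0.042), np.float64(0.025))] [63 70 71]
193 [(304, np.float64(0.585), np.float64(-0.02), np.float64(0.041)), (307, np.float64(0.562), np.float64(0.013), np.float64(0.084)), (310, np.float64(0.578), np.float64(-0.044), np.float64(0.019))] [95 53 42]
194 [(304, np.float64(0.585), np.float64(-0.02), np.float64(0.036)), (307, np.float64(0.583), np.float64(-0.034), np.float64(0.024)), (310, np.float64(0.575), np.float64(-0.037), np.float64(0.023))] [172  51   0]
195 [(304, np.float64(0.584), np.float64(-0.017), np.float64(0.036)), (307, np.float64(0.582), np.float64(-0.032), np.float64(0.021)), (310, np.float64(0.575), np.float64(-0.035), np.float64(0.022))] [253 100   0]
```

View pics/wrist.png

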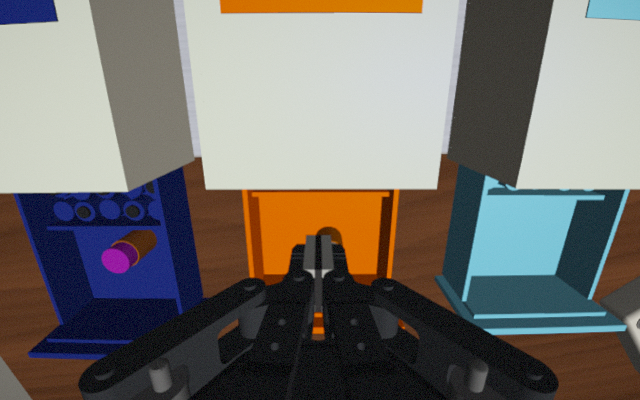

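The measured fingertip end is at z≈0.083, while the reported TCP z is 0.046. The tips passed just over the orange front without touching it or the vial at (388,430), which is still upright. True tip height is therefore about the reported height plus 37 mm. I'll raise, retreat, then lower with that correction.

jog_arm(
  commands=[0,0,-0.33,0,0,0,0,-0.55,0,0,0,0,0,0,-0.55,0,0,0,0,0,0,-0.55,0,0,0,0,0,0,-0.55,0,0,0,0,0,0,0,0,0.25,0,0,0,0,0,0,0.25,0,0,0,0,0,0,0.25,0,0,0,0,0,0,0,0,0,0,0],
)

```text
t: 9.48
tool_pos: [0.4363, 0.0239, 0.019]
tool_rot: [-3.132, 0.245, 0.007]
contact_force: [0.5, 0.2, 1.1]
opening: -0.0
grip_force: 0.0
```

```bash
cat >> h.py <<'E'
def tip(cam="side"):
    d=eyes.get_image(cam); W=world(d); p=ctrl.get_obs()["tool_pos"]; im=d["image"].astype(int)
    g=(im.max(2)<100)&(im.max(2)-im.min(2)<14)&(np.hypot(W[...,0]-p[0],W[...,1]-p[1])<.03)&(W[...,2]>.02)&(W[...,2]<.2)
    P=W[g]; P=P[P[:,2]<np.percentile(P[:,2],2)+.02]
    print("tcp",p.round(4),"tip min z",np.percentile(P[:,2],[1,5,20]).round(4),"x",np.percentile(P[:,0],[5,95]).round(4),"y",np.percentile(P[:,1],[5,95]).round(4)); return d
def front(cx,cy,a,cam="side"):
    d=eyes.get_image(cam); W=world(d).reshape(-1,3); c,s=np.cos(a),np.sin(a)
    im=d["image"].reshape(-1,3).astype(int)
    q=(W[:,:2]-[cx,cy])@np.array([[c,-s],[s,c]])+[.1,0]
    m=(W[:,2]>.071)&(W[:,2]<.083)&(q[:,0]<-.003)&(q[:,0]>-.2)&(abs(q[:,1])<.06)&(im.max(1)-im.min(1)>60)
    print("front x",np.percentile(q[m,0],[2,10,50,90]).round(4) if m.sum() else None,m.sum())
E
python3 - <<'E'
from h import *
d=tip(); front(.7035,-.018,-.155)
cv2.imwrite("pics/side4.png",cv2.resize(d["image"][130:240,240:380,::-1],None,fx=5,fy=5,interpolation=cv2.INTER_NEAREST))
E
```

```text
tcp [0.437  0.0238 0.0199] tip min z [0.0612 0.0617 0.0673] x [0.4271 0.4445] y [0.0232 0.0414]
front x [-0.1001 -0.0994 -0.0979 -0.0949] 100
```

View pics/side4.png

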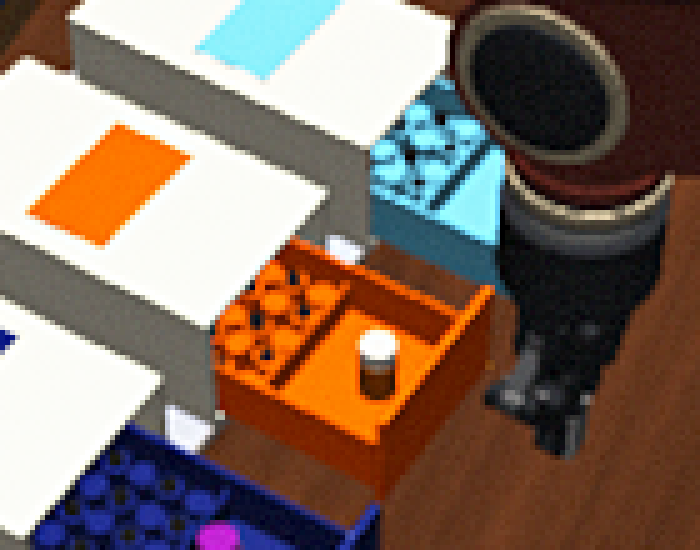

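The tip is confirmed at z≈0.059. The fingers now stand in front of the orange front at (560,430) with the vial upright at (377,365). Pushing now.

jog_arm(
  commands=[0,0,0.1,0,0,0,0,0.1,0,0,0,0,0,0,0.1,0,0,0,0,0,0,0.1,0,0,0,0,0,0,0.1,0,0,0,0,0,0,0.1,0,0,0,0,0,0,0.1,0,0,0,0,0,0,0.1,0,0,0,0,0,0,0.04,0,0,0,0,0,0,0.04,0,0,0,0,0,0,0.04,0,0,0,0,0,0,0.04,0,0,0,0,0,0,0.04,0,0,0,0,0,0,0.04,0,0,0,0,0,0,0.04,0,0,0,0,0,0,0.05,0,0,0,0,0,0,0.06,0,0,0,0,0,0,0.06,0,0,0,0,0,0,0.06,0,0,0,0,0,0],
)

```text
t: 11.95
tool_pos: [0.5093, 0.0126, 0.0149]
tool_rot: [-3.132, 0.245, 0.001]
contact_force: [-1.4, 0.6, 1.8]
opening: 0.0
grip_force: 1.0
```

Run:
```python
from h import *
tip(); front(.7035,-.018,-.155);print(ctrl.get_obs()["contact_force"])
```

```text
tcp [0.5097 0.0124 0.0149] tip min z [0.0578 0.059  0.0642] x [0.4994 0.5125] y [0.0128 0.0293]
front x [-0.0847 -0.084  -0.0825 -0.08  ] 38
[-0.21472054  0.73704167 -0.36173603]
```

jog_arm(
  commands=[0.05,0,0,0,0,0,0,0.07,0,0,0,0,0,0,0.07,0,0,0,0,0,0,0.07,0,0,0,0,0,0,0.07,0,0,0,0,0,0,0.07,0,0,0,0,0,0,0.07,0,0,0,0,0,0,0.07,0,0,0,0,0,0,0.07,0,0,0,0,0,0,0.07,0,0,0,0,0,0,0.07,0,0,0,0,0,0,0.07,0,0,0,0,0,0,0.07,0,0,0,0,0,0,0.07,0,0,0,0,0,0,0.07,0,0,0,0,0,0,0.07,0,0,0,0,0,0,0.05,0,0,0,0,0,0,0.04,0,0,0,0,0,0],
)

```text
t: 14.3
tool_pos: [0.58, 0.0014, 0.015]
tool_rot: [-3.132, 0.245, -0.0]
contact_force: [-0.9, 1.1, -0.6]
opening: 0.0003
grip_force: 1.0
```

jog_arm(
  commands=[0.025,0,0,0,0,0,0,0.025,0,0,0,0,0,0,0,0,0,0,0,0,0],
)

```text
t: 14.68
tool_pos: [0.583, 0.0008, 0.0151]
tool_rot: [3.132, -0.245, 0.001]
contact_force: [-0.9, 0.4, 0.0]
opening: -0.0001
grip_force: 0.5
```

Run:
```python
from h import *
tip(); front(.7035,-.018,-.155);print(ctrl.get_obs()["contact_force"])
```

```text
tcp [0.5829 0.0008 0.0151] tip min z [0.0535 0.0567 0.0627] x [0.573  0.5852] y [-0.0003  0.0167]
front x [-0.0101 -0.0099 -0.008  -0.0056] 37
[-0.51621774  0.11297763 -1.54499276]
```

jog_arm(
  commands=[0.025,0,0,0,0,0,0,0.025,0,0,0,0,0,0],
)

```text
t: 15.02
tool_pos: [0.5858, 0.0003, 0.0152]
tool_rot: [3.132, -0.245, 0.0]
contact_force: [-1.9, -0.1, 1.3]
opening: -0.0
grip_force: 0.9
```

jog_arm(
  commands=[0.02,0,0,0,0,0,0,0.02,0,0,0,0,0,0],
)

```text
t: 15.28
tool_pos: [0.5872, 0.0001, 0.0151]
tool_rot: [3.132, -0.245, -0.004]
contact_force: [-8.2, 0.3, 5.7]
opening: -0.0005
grip_force: 4.2
```

jog_arm(
  commands=[0.02,0,0,0,0,0,0],
)

```text
t: 15.4
tool_pos: [0.587, 0.0001, 0.0151]
tool_rot: [3.132, -0.245, -0.01]
contact_force: [-13.2, 0.7, 10.1]
opening: 0.0002
grip_force: 6.7
```

jog_arm(
  commands=[0,0,0,0,0,0,0,0,0,0,0,0,0,0,-0.1,0,0,0,0,0,0,-0.2,0,0,0,0,0,0,-0.4,0,0,0,0,0,0,-0.4,0,0,0,0,0,0,0,0,-0.4,0,0,0,0,0,0,-0.5,0,0,0,0,0,0,-0.5,0,0,0,0,0.08,0.63,0,0,0,0,0,0.08,0.63,0,0,0,0,0,0.08,0.63,0,0,0,0,0,0.08,0.63,0,0,0,0,0,0,0,0,0,0,0,0],
)

```text
t: 17.15
tool_pos: [0.5192, -0.1441, 0.0992]
tool_rot: [3.131, -0.25, 0.002]
contact_force: [-0.1, 0.2, 0.3]
opening: -0.0002
grip_force: 0.0
```

Run:
```python
from h import *
d=tip(); front(.7035,-.018,-.155);front(.6797,-.168,-.161)
p=ctrl.get_obs()["tool_pos"]; c,s=np.cos(-.161),np.sin(-.161); e=p[:2]-[.6797,-.168]; print("sky frame",.1+e@[c,s],e@[-s,c],p)
w=eyes.get_image("wrist"); t=eyes.get_image("top")
A=cv2.resize(d["image"][90:240,220:420],(800,600))[:,:480]; B=cv2.resize(w["image"],(320,200))
cv2.imwrite("pics/c5.png",np.hstack([A,np.vstack([B,cv2.resize(t["image"][100:240,230:410],(320,249)),np.zeros((151,320,3),np.uint8)])])[...,::-1])
```

```text
tcp [ 0.5192 -0.1428  0.099 ] tip min z [0.1386 0.1428 0.1472] x [0.5096 0.5259] y [-0.1434 -0.128 ]
front x [-0.0064 -0.0059 -0.0049 -0.0036] 66
front x [-0.1021 -0.1013 -0.0997 -0.0971] 75
sky frame -0.06260035887380394 0.00045656552223354995 [ 0.51927566 -0.14148363  0.09885864]
```

View pics/c5.png

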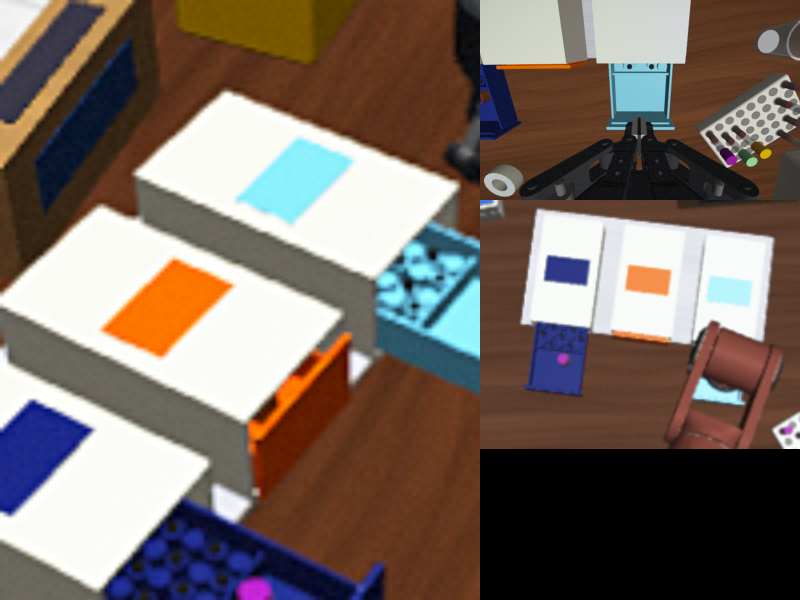

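The orange drawer is shut, with its panel flush at (300,420), and the fingers are above the light-blue bay, so I lower into it and push outward.

jog_arm(
  commands=[0,0,0.3,0,0,0,0,0,0,0.4,0,0,0,0,0,0,0.4,0,0,0,0,0,0,0.33,0,0,0,0,-0.08,0,0,0,0,0,0,-0.08,0,0,0,0,0,0,-0.08,0,0,0,0,0,0,-0.06,0,0,0,0,0,0,-0.06,0,0,0,0,0,0,-0.06,0,0,0,0,0,0,-0.08,0,0,0,0,0,0,-0.08,0,0,0,0,0,0,-0.08,0,0,0,0,0,0,-0.08,0,0,0,0,0,0],
)

```text
t: 19.15
tool_pos: [0.4754, -0.1353, 0.0133]
tool_rot: [3.132, -0.245, 0.001]
contact_force: [1.5, -0.8, 1.3]
opening: -0.0002
grip_force: 1.0
```

Run:
```python
from h import *
tip(); front(.6797,-.168,-.161);print(ctrl.get_obs()["contact_force"])
```

```text
tcp [ 0.4747 -0.1351  0.013 ] tip min z [0.0621 0.0633 0.0681] x [0.4667 0.4831] y [-0.1325 -0.1183]
front x [-0.1259 -0.1255 -0.1235 -0.1206] 76
[ 1.00568682 -0.26381982 -0.17368421]
```

jog_arm(
  commands=[-0.07,0,0,0,0,0,0,-0.07,0,0,0,0,0,0,-0.07,0,0,0,0,0,0,-0.06,0,0,0,0,0,0,-0.05,0,0,0,0,0,0],
)

```text
t: 19.88
tool_pos: [0.4562, -0.1321, 0.013]
tool_rot: [-3.132, 0.245, 0.001]
contact_force: [2.3, -0.1, -1.8]
opening: -0.0002
grip_force: 1.0
```

jog_arm(
  commands=[-0.025,0,0,0,0,0,0,-0.025,0,0,0,0,0,0],
)

```text
t: 20.12
tool_pos: [0.4553, -0.1321, 0.0134]
tool_rot: [3.132, -0.246, 0.007]
contact_force: [9.4, -0.2, -6.2]
opening: -0.0
grip_force: 4.9
```

jog_arm(
  commands=[-0.02,0,0,0,0,0,0,-0.02,0,0,0,0,0,0],
)

```text
t: 20.38
tool_pos: [0.4555, -0.1322, 0.0141]
tool_rot: [3.131, -0.246, 0.017]
contact_force: [17.4, -2.4, -11.0]
opening: 0.0003
grip_force: 8.4
```

jog_arm(
  commands=[0,0,0,0,0,0,0,0.1,0,0,0,0,0,0,0.15,0,0,0,0,0,0,0.1,0,0,0,0,0,0,0,0,-0.3,0,0,0,0,0,0,-0.5,0,0,0,0,0,0,-0.6,0,0,0,0,0,0,-0.6,0,0,0,0,0,0,-0.4,0,0,0,0,0,0,0,0,0,0,0,0,0,0,0,0,0,0],
)

```text
t: 21.75
tool_pos: [0.4714, -0.1344, 0.1565]
tool_rot: [-3.132, 0.245, 0.002]
contact_force: [-0.2, 0.0, -0.8]
opening: -0.0003
grip_force: 0.0
```

Run:
```python
from h import *
front(.7035,-.018,-.155);front(.6797,-.168,-.161);front(.7256,.1326,-.14);print(ctrl.get_obs()["contact_force"])
d=eyes.get_image("side"); cv2.imwrite("pics/end.png",cv2.resize(d["image"][90:290,180:460,::-1],None,fx=2.8,fy=2.8))
```

```text
front x [-0.0067 -0.0062 -0.0048 -0.0036] 67
front x [-0.1455 -0.1453 -0.1435 -0.1407] 76
front x [-0.1234 -0.1228 -0.1212 -0.1184] 93
[ 0.19087413 -0.85988561 -0.19469484]
```

View pics/end.png

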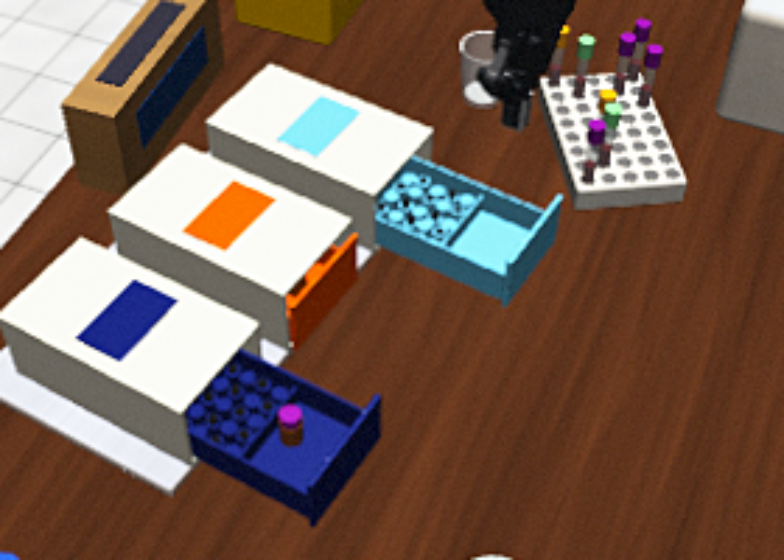

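The orange drawer is shut (panel at 325,290), the light-blue drawer is out to its stop (front at 535,250), navy hasn't moved, and the gripper is clear.

```bash
python3 -c "
from station import job; print(job.finish_job())"
```

```text
the job is handed in; nothing more can be done
None
```

I handed the job in with the orange drawer pushed shut to its stop, the light-blue drawer pushed out to its stop, the navy drawer unmoved and the gripper clear; the vial was upright before the slow final push, but I couldn't see it once the drawer was shut.

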